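# Zero the bar scale with the cup on it

### The arm

A 6-joint arm with a two-finger parallel gripper is mounted at the origin on the work surface. World frame = base frame: x ahead of the robot, y to its left, z up, the work surface at z = 0. Lengths are in mm, angles in degrees, forces in N, time in s.
With the tool pointing down it reaches from about 375 to 900 mm from the base axis. Payload 3.1 kg.
Tool frame: the origin (TCP) lies midway between the tips of the shut fingers; the grasp point (between the pads) lies 19 mm behind it (robot.grip_depth is the distance from the TCP to the grasp point, in mm); z points along the fingers, y is the direction in which the jaws open and shut (so a half turn about z gives the same grasp; the last joint's range is limited). The gripper opens to 87 mm and grips with 3 to 60 N. Pads are 19 mm wide; open, the fingers measure 117 mm over their backs; the gripper's body (75 mm by 190 mm) begins 51 mm behind the grasp point.
Start: joints at [-73.768, 30.224, 82.088, -0, 67.689, -10.227], TCP at [278.493, -559.498, 222.548] pointing down, gripper open.
Joint ranges: [-176.69, 176.69], [-43.24, 126.21], [12.49, 139.97], [-82, 262], [0, 151.66], [-163.58, 163.58]. Speed limits (degrees/s): [159.86, 159.86, 180, 180, 180, 180].

### API

Orientations are given as [roll, pitch, yaw] about the fixed x, y, z axes, in that order (R = Rz(yaw) Ry(pitch) Rx(roll)).
In Python, from rig import robot, eyes, job gives the robot as it stands.
- The arm moves only by the tool drive_tool, never from a script. Its argument "plan" is a list of rows, each an object of numbers: "gripper": the closure, from 0 (fully open) to 1 (shut); "tx", "ty", "tz": the shift along the world's x, y, z in units of 25 mm (1.0 is 25 mm); "turn": the turn about the world's z in units of 5 degrees (1.0 is 5 degrees). A call has 1 to 5 rows; each row shifts and turns the commanded pose from where the row before left it; what a row does not reach is not made up. A row lasts 1/12 s, in which the tool goes at most 41.7 mm and 7.16 degrees, less where a joint would pass 70% of its speed; a pose out of reach is approached as far as the arm can. A call is refused whole if a number of a shift passes 1 or a number of a turn 1, either way. A call with a gripper value outside its range is refused whole. The fingers move at their own pace and stop on an object; the grip force is fixed at half the most. Time passes only in rows, so rows that do not move let the fingers close. It gives the time, the measured TCP pose, the force and the opening at its end, in the units of the state.
- robot.sense(): the state, without advancing time (a new reading comes with each control period).
- eyes.read_camera(name): name is "side" or "top"; returns the picture (400x640x3 uint8, red, green, blue); there is no depth.
- eyes.camera_params(name): a dict with "intrinsics" (3x3 intrinsics, pixels), "k1" (the pictures are not rectified: a ray, as slopes to the right and down, at radius r is drawn at 1 + k1 r^2 times it, then the intrinsics apply), "extrinsics" (4x4, takes a point from camera to world coordinates). Camera axes: x right, y up, looking along -z (the intrinsics and any distortion apply to the point x, -y, -z); pixel columns grow to the right and rows downward; lengths in mm; the calibration is good to about 2 mm. A picture is of the moment at which its call begins. camera_params takes no time and is no camera call.
- job.job_done(): hands the job in, once; it reports no verdict.
Trained networks look in the newest picture that a camera, given by its name, has taken for a name from the list of things; names that differ only in an ending like _2 or _b are one class to them, and where a whole thing is asked for, a point or a joint stands for the part that bears it (a point fixed in the world has none). Each returns a list of dicts, best first, with "conf" (0 to 1); they miss things now and then, are a little off and sometimes report something else, mostly with a low value. They report only what shows in the picture. A call takes as long as a camera call. They do not tell look-alikes from the thing itself.
- eyes.outline_of(label, camera): "region" (400x640 bool, what is visible of it) and "bbox" ([left, top, right, bottom] in pixels, round what is visible of it).
- eyes.tip_of(label, camera): "centre" ([row, column] in pixels: a listed point, or the origin of a listed thing).
The state is a dict: "clock": time; "joint_positions": joint angles; "qd": joint speeds; "joint_efforts": joint torques, N m; "ee_pos": TCP position; "eef_rot": TCP orientation; "contact_force": force on the tool from outside, world axes, zero at the start; "wrist_torque": the same for the moment, N m; "finger_gap": finger opening in mm.
Only numpy, scipy, OpenCV 4.12 (cv2) and the standard library are available. Lean on these libraries where they do the work, as an engineer would, in place of code of your own. Each camera call takes 0.05 s, during which the arm holds its last target.

### The job

Zero the scale with the steel cup on it. The cup has been set down too far forward and hangs over the keypad, so slide it back to the middle of the pan with your fingers - do not grip, lift or tip it - and then, touching neither the cup nor the pan, reach a fingertip into the tare well (the larger one, left of the display as seen from the robot), press the sunken tare key fully home and let it come back up. Leave the power key and everything else on the counter alone.

Things in the scene. Friction and masses are not known exactly. Their poses are not given: they have to be found in the camera images.
- scale: Grey bench scale, fixed. 236 mm deep (x), 210 wide (y), shell top at 48 mm. Origin: centre of its underside, on the counter. x runs from the keypad (front, nearest the robot) to the pan (back), y to the robot's left, z up. In a row on the flat front deck, at x = -81 mm: the larger well with the tare key (y = +65), a flat black display (y = -5), the smaller well with the power key (y = -75).
- pan: The scale's steel weighing pan, fixed: flat plate 150 mm (x) by 170 mm (y), 4 mm thick, no rim. Origin: middle of its top face, 58 mm above the counter, 33 mm behind (+x of) the scale's origin; axes as the scale's. A thin engraved ring 103 mm across and a dot mark its middle.
- cup: Loose empty steel cup, straight-sided: 96 mm outside diameter (99 over the rim bead), 56 mm tall, 0.2 to 0.35 kg. Origin: centre of its underside. At the start it stands on the pan 48 to 78 mm from the pan's middle, towards the keypad, mostly on the tare side, overhanging the deck. Slides when pushed low on its side with a few newtons, on the line through its centre.
- tare_key (a joint): Travel of the tare key, m: 0 up, grows as it is pressed straight down, stop at 0.005. Sprung: starts to move at about 1 N, fully home at about 4 N, comes up by itself.
- tare_key_top (a point): Centre of the tare key's top face (moves with it). Grey key 30 mm (scale x) by 40 mm (scale y) at the bottom of an upright-walled well whose opening is 40 mm (scale x) by 50 mm (scale y). The key's top, when up, lies 12 mm below the deck, 36 mm above the counter. Well centre 114 mm in front of the pan's middle, 65 mm to its left. Pressing anywhere on the top works.
- power_key (a joint): Travel of the power key, m: 0 up, 0.005 home, same spring. Not to be pressed.
- power_key_top (a point): Centre of the power key's top face: grey square key 24 mm in a square well of 34 mm, top 12 mm below the deck.
- jigger: Steel double-cone jigger standing to the left of the scale, 45 mm wide, 92 mm tall; origin centre of its foot. Bystander.
- can: Plain aluminium drinks can standing to the left of the scale's pan, 66 mm wide, 115 mm tall; origin centre of its foot. Bystander.
- tumbler: Glass tumbler standing to the right of the scale, 82 mm wide, 85 mm tall; origin centre of its foot. Bystander.
- spoon: Steel bar spoon lying behind the scale, 290 mm long along its x, 7 mm thick; origin near mid-length on the counter. Bystander.
- bottle: Clear glass bottle with a steel pourer standing at the side of the work area, 75 mm wide, 280 mm tall; origin centre of its foot. Bystander.
- mixing_tin: Tall steel mixing tin standing at the side of the work area, 92 mm wide at the rim, 170 mm tall; origin centre of its foot. Bystander.
- wine_glass: Stemmed balloon glass standing at the side of the work area, 92 mm wide, 200 mm tall; origin centre of its foot. Bystander.
Not all that is in view belongs to the job. Leave any green, red or turquoise look-alike of the cup alone.

How it is judged:
By the outcome, as a careful person would: the job done as asked, in the order asked, and still so for the second after the job is handed in, with the robot touching nothing.
It also fails if it takes over 48 s, if anything falls off the work surface, if the arm or the gripper's body presses on something with over 40 N, if the wrist force passes 120 N, or if a joint passes its speed limit or range.

## Working session

There is one attempt and no reset: what is moved stays moved. The work goes in short steps, Python scripts to look and compute and a tool call to move; the robot and the scene stay as the last step left them, time stands still between calls to the robot, and variables do not carry over. Pictures are saved under pics/ and viewed, and the job is handed in when it is done.

Besides the shell and the picture viewer there is one more tool, called after ">>>" as name(argument=value, ...), one argument or row to a line, values as JSON. drive_tool: Moves the arm, as the interface text tells. Its arguments: {"type":"object","properties":{"plan":{"type":"array","items":{"type":"object","properties":{"gripper":{"type":"number"},"tx":{"type":"number"},"ty":{"type":"number"},"tz":{"type":"number"},"turn":{"type":"number"}}}}},"required":["plan"]}

```bash
mkdir -p pics; ls
cat > h.py <<'E'
import numpy as np, cv2
from rig import robot, eyes, job
def save(name,fn):
    im=eyes.read_camera(name); cv2.imwrite('pics/'+fn,im[:,:,::-1]); return im
def ray(cam,row,col):
    p=eyes.camera_params(cam);K=np.array(p['intrinsics']);k=p['k1'];T=np.array(p['extrinsics'])
    d=np.array([(col-K[0,2])/K[0,0],(row-K[1,2])/K[1,1]]);s=d.copy()
    for _ in range(30): s=d/(1+k*(s@s))
    v=T[:3,:3]@np.array([s[0],-s[1],-1.]);return T[:3,3],v
def at(cam,row,col,z):
    o,v=ray(cam,row,col);return (o+v*(z-o[2])/v[2])[:3]
def proj(cam,P):
    p=eyes.camera_params(cam);K=np.array(p['intrinsics']);k=p['k1'];T=np.array(p['extrinsics'])
    P=np.atleast_2d(P);c=(P-T[:3,3])@T[:3,:3];s=np.c_[c[:,0],-c[:,1]]/(-c[:,2:3]);s=s*(1+k*(s**2).sum(1,keepdims=True))
    return np.c_[s[:,1]*K[1,1]+K[1,2], s[:,0]*K[0,0]+K[0,2]]
E
python3 - <<'E'
from h import *
print(robot.sense())
for c in('top','side'):
    save(c,c+'0.png');print(eyes.camera_params(c))
    for l in ('scale','pan','cup','tare_key_top','power_key_top','jigger','can','tumbler'):
        r=eyes.tip_of(l,c);print(c,l,[(round(x['conf'],2),np.round(x['centre'],1).tolist()) for x in r])
print(robot.sense()['clock'])
E
```

```text
pics
{'clock': 0.0, 'joint_positions': array([-7.37707915e+01,  3.02788017e+01,  8.21551936e+01,  7.44194343e-05,
        6.76878731e+01, -1.02286033e+01]), 'qd': array([ 5.14104681e-02, -5.81758468e-02,  4.36140884e-02,  5.80491993e-02,
       -7.57988236e-05, -2.57634769e-02]), 'joint_efforts': array([-6.81464062e-04, -4.40049577e+01, -1.76592225e+01,  6.31527300e-02,
        5.80970349e-02, -1.51478480e-04]), 'ee_pos': array([ 278.27271554, -558.83501464,  221.58000226]), 'eef_rot': array([-1.79880081e+02, -2.17085861e-02,  2.64577608e+01]), 'contact_force': array([-0.75294572,  0.52874371, -0.69532574]), 'wrist_torque': array([-0.07469349,  0.0146085 ,  0.0398583 ]), 'finger_gap': 87.3237525312044}
{'intrinsics': array([[464.85454628,   0.        , 315.0402605 ],
       [  0.        , 464.85454628, 195.64945864],
       [  0.        ,   0.        ,   1.        ]]), 'k1': -0.09584462303066092, 'extrinsics': array([[-2.53970087e-02,  9.88706685e-01, -1.47695911e-01,
         3.24224740e+02],
       [-9.99676128e-01, -2.48785542e-02,  5.35688785e-03,
        -7.25320594e+00],
      
[... 807 characters left out ...]
    -1.47313376e+01],
       [-6.01412109e-01, -5.54768642e-01,  5.74921934e-01,
         7.82401230e+02],
       [ 1.56622434e-02,  7.11281798e-01,  7.02732451e-01,
         1.00376909e+03],
       [ 0.00000000e+00,  0.00000000e+00,  0.00000000e+00,
         1.00000000e+00]])}
side scale [(0.87, [221.2, 283.8])]
side pan [(0.64, [205.5, 280.5])]
side cup [(0.97, [305.7, 292.5]), (0.96, [265.1, 340.2]), (0.93, [233.3, 364.5]), (0.8, [215.7, 287.9])]
side tare_key_top [(0.43, [242.2, 279.2])]
side power_key_top [(0.41, [222.3, 319.7]), (0.27, [193.6, 252.1])]
side jigger [(0.78, [263.8, 242.3]), (0.64, [219.3, 318.9])]
side can [(0.74, [226.3, 217.6])]
side tumbler [(0.6, [191.5, 328.5])]
0.9
```

Run:
```python
import cv2
for c,(r0,r1,c0,c1) in {'top':(110,280,190,390),'side':(140,330,180,400)}.items():
    im=cv2.imread(f'pics/{c}0.png')[r0:r1,c0:c1]
    cv2.imwrite(f'pics/{c}0z.png',cv2.resize(im,None,fx=3.5 if c=='top' else 3.1,fy=3.5 if c=='top' else 3.1,interpolation=cv2.INTER_CUBIC))
```

```text
(no output)
```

View pics/top0.png

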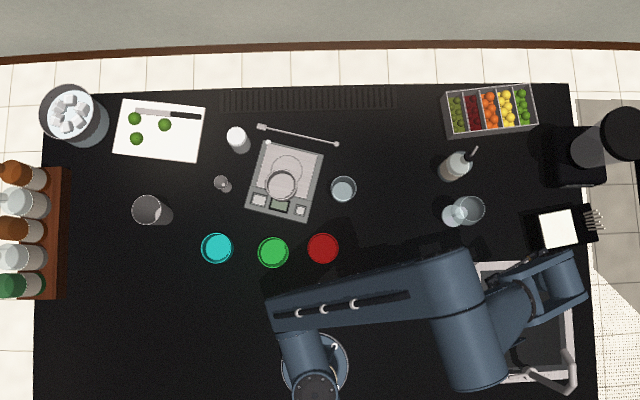

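View pics/side0.png

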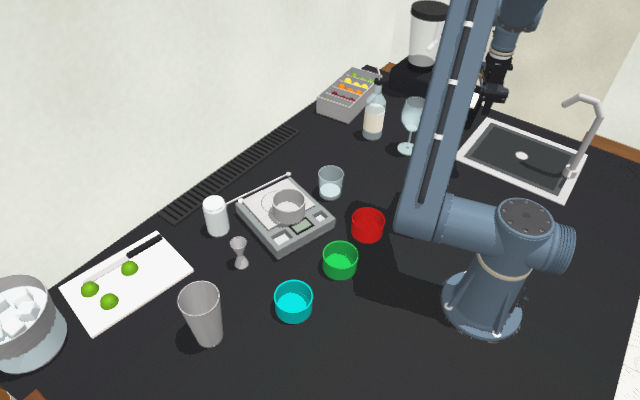

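```bash
ls pics
```

```text
side0.png
side0z.png
top0.png
top0z.png
```

View pics/top0z.png

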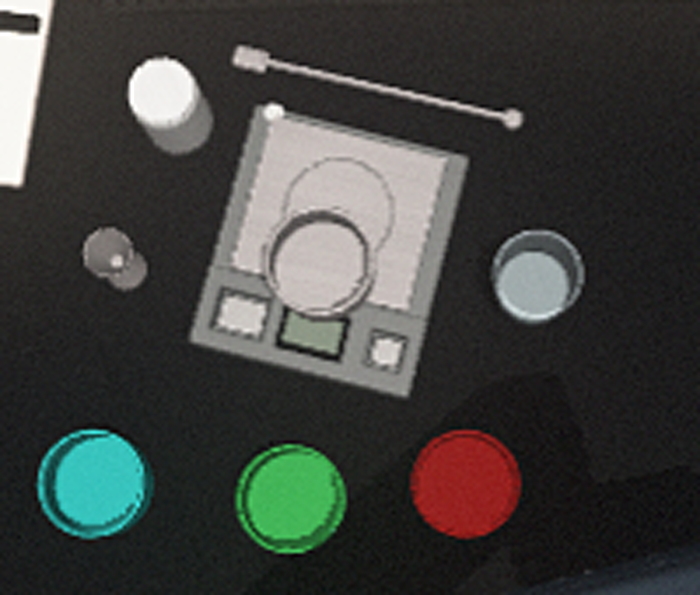

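View pics/side0z.png

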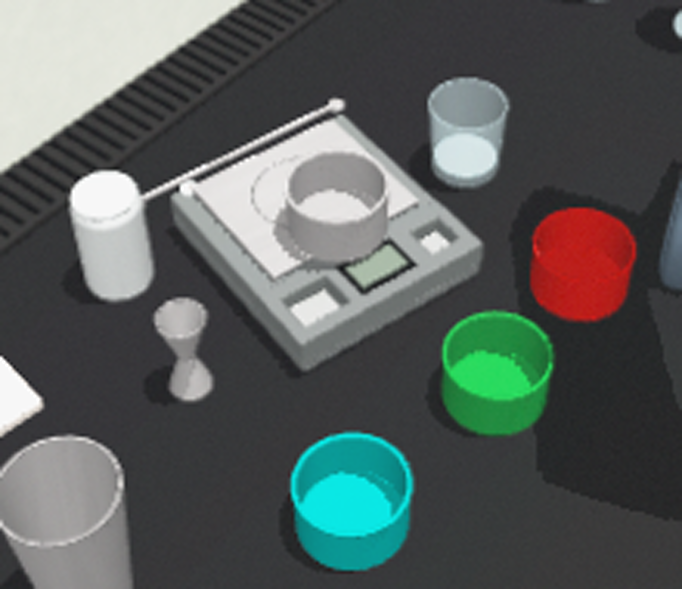

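```bash
cat > fit.py <<'E'
from h import *
from scipy.optimize import least_squares
Z={'top':(3.5,190,110),'side':(3.1,180,140)}
def px(c,u,v): f,a,b=Z[c]; return np.array([v/f+b-.0,u/f+a])
obs=[('top',(241,313),(-81,65,48)),('top',(385,351),(-81,-75,48)),('top',(313,332),(-81,-5,48)),
('top',(231,267),(-42,85,58)),('top',(410,310),(-42,-85,58)),('top',(447,157),(108,-85,58)),('top',(340,212),(33,0,58)),
('side',(315,303),(-81,65,48)),('side',(433,239),(-81,-75,48)),('side',(377,266),(-81,-5,48)),('side',(275,278),(-42,85,58)),('side',(415,205),(-42,-85,58)),('side',(340,118),(108,-85,58)),('side',(480,245),(-118,-105,48))]
def S2W(s,P):
    c,n=np.cos(s[2]),np.sin(s[2]);P=np.atleast_2d(P).astype(float)
    return np.c_[s[0]+c*P[:,0]-n*P[:,1],s[1]+n*P[:,0]+c*P[:,1],P[:,2]]
if __name__=='__main__':
    for cams in (('top',),('side',),('top','side')):
        o=[x for x in obs if x[0] in cams]
        f=lambda s:np.concatenate([proj(c,S2W([s[0],s[1],s[2]],P))[0]-px(c,*uv) for c,uv,P in o])
        r=least_squares(f,[600,80,-.2],x_scale=[1,1,.01],loss='soft_l1');print(cams,r.x[:2],np.degrees(r.x[2]),np.round(r.fun,1).tolist())
    s=r.x;np.save('s.npy',s)
    a=at('top',*px('top',320,262),114);b=at('side',*px('side',337,190),114);print('cup',a,b)
    c,n=np.cos(s[2]),np.sin(s[2])
    for q in (a,b):
        d=q[:2]-s[:2];print('in scale',c*d[0]+n*d[1]-33,-n*d[0]+c*d[1])
    print('pan',S2W(s,(33,0,58)),'tare',S2W(s,(-81,65,36)))
    th=np.linspace(0,2*np.pi,60)
    for cam in ('top','side'):
        im=cv2.imread(f'pics/{cam}0z.png');F,A,B=Z[cam]
        def dr(P,col,close=True):
            q=proj(cam,P);q=np.c_[(q[:,1]-A)*F,(q[:,0]-B)*F].astype(np.int32);cv2.polylines(im,[q],close,col,1)
        for x0,x1,y0,y1,z in((-118,118,-105,105,48),(-42,108,-85,85,58),(-101,-61,40,90,48),(-98,-64,-92,-58,48)):
            dr(S2W(s,[(x0,y0,z),(x1,y0,z),(x1,y1,z),(x0,y1,z)]),(0,0,255))
        dr(S2W(s,np.c_[33+51.5*np.cos(th),51.5*np.sin(th),58+0*th]),(255,0,0))
        m=(a+b)/2
        dr(np.c_[m[0]+49.5*np.cos(th),m[1]+49.5*np.sin(th),114+0*th],(0,255,0))
        dr(np.c_[m[0]+48*np.cos(th),m[1]+48*np.sin(th),58+0*th],(0,255,255))
        cv2.imwrite(f'pics/{cam}0f.png',im)
E
python3 fit.py
```

```text
('top',) [600.53598609  83.33081937] -15.69841789369163 [0.1, 0.1, -0.2, 0.5, -0.1, 0.3, -0.2, -0.1, 0.3, -0.7, 0.2, 0.1, -0.1, -0.2]
('side',) [595.79408711  88.009617  ] -16.81484614875238 [-0.5, -0.4, -0.5, 0.8, 0.9, -0.3, -0.1, -0.9, -0.9, 1.6, 0.2, -1.9, 0.7, 1.2]
('top', 'side') [599.16580244  84.7315708 ] -16.307141386126933 [0.3, -0.5, 0.4, -0.2, 0.3, -0.4, -0.0, -0.6, 0.9, -1.4, 1.0, -0.1, 0.4, -0.5, -1.7, -0.2, -1.9, 0.6, -0.4, -0.3, -1.2, -0.8, -2.2, 1.3, -0.7, -2.4, -0.8, 1.0]
cup [575.3175577  89.381124  114.       ] [568.99332664  98.34447717 114.        ]
in scale -57.194368067662154 -2.2337582164794725
in scale -65.78096433374134 4.593244289679724
pan [[630.8382224   75.46562166  58.        ]] tare [[539.67551991 169.86033377  36.        ]]
```

View pics/top0f.png

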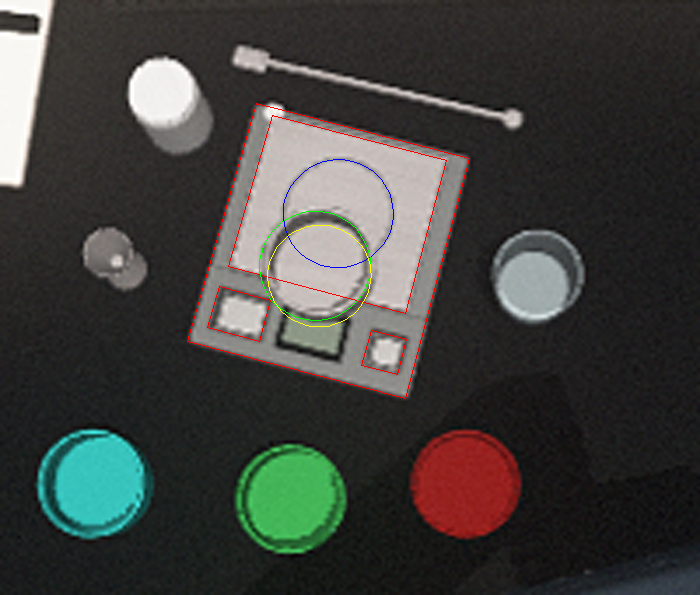

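View pics/side0f.png

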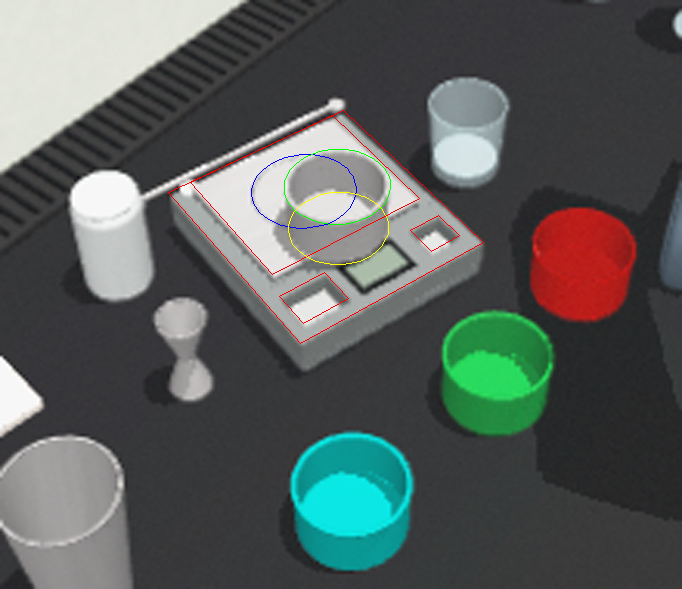

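Run:
```python
from h import *
from fit import *
s=np.array([600.5,83.3,np.radians(-15.7)])
for n,cam,uv in (('jigger','top',(127,268)),('jigger','side',(190,388)),('can','side',(118,278)),('tumbler','top',(535,288)),('tumbler','side',(467,172))):
    w=at(cam,*px(cam,*uv),0);d=w[:2]-s[:2];c,k=np.cos(s[2]),np.sin(s[2]);print(n,cam,w[:2].round(),'scale',(c*d[0]+k*d[1]).round(),(-k*d[0]+c*d[1]).round())
for n,cam,r,c in(('wine','top',217,449),('wine','side',150,407),('bottle','top',178,444),('bottle','side',135,372)):print(n,cam,at(cam,r,c,0).round())
```

```text
jigger top [594. 284.] scale -60.0 192.0
jigger side [587. 292.] scale -69.0 197.0
can side [736. 237.] scale 88.0 185.0
tumbler top [ 565. -110.] scale 18.0 -196.0
tumbler side [552. -95.] scale 2.0 -185.0
wine top [ 471. -466.    0.]
wine side [ 469. -468.    0.]
bottle top [ 605. -458.    0.]
bottle side [ 620. -467.    0.]
```

>>> drive_tool(
  plan=[
    {"gripper": 0.45, "tx": 0.3, "ty": 0.8, "tz": 1, "turn": 0},
    {"gripper": 0.45, "tx": 0.3, "ty": 1, "tz": 0.6, "turn": 0},
    {"gripper": 0.45, "tx": 0.3, "ty": 1, "tz": 0, "turn": -0.5},
    {"gripper": 0.45, "tx": 0.3, "ty": 1, "tz": 0, "turn": -0.5},
    {"gripper": 0.45, "tx": 0.3, "ty": 1, "tz": 0, "turn": -0.5},
  ],
)

```text
clock: 1.32
ee_pos: [316.2, -438.6, 263.1]
eef_rot: [179.9, -0.0, 18.8]
contact_force: [-0.2, -0.2, -0.7]
finger_gap: 61.3
```

>>> drive_tool(
  plan=[
    {"gripper": 0.45, "tx": 0.3, "ty": 1, "tz": 0, "turn": -0.5},
    {"gripper": 0.45, "tx": 0.3, "ty": 1, "tz": 0, "turn": -0.5},
    {"gripper": 0.45, "tx": 0.3, "ty": 1, "tz": 0, "turn": -0.5},
    {"gripper": 0.45, "tx": 0.3, "ty": 1, "tz": 0, "turn": -0.5},
    {"gripper": 0.45, "tx": 0.3, "ty": 1, "tz": 0, "turn": -0.5},
  ],
)

```text
clock: 1.73
ee_pos: [353.7, -313.3, 262.7]
eef_rot: [180.0, -0.0, 6.3]
contact_force: [1.0, -0.0, 0.4]
finger_gap: 48.1
```

>>> drive_tool(
  plan=[
    {"gripper": 0.45, "tx": 0.4, "ty": 1, "tz": 0, "turn": -0.5},
    {"gripper": 0.45, "tx": 0.4, "ty": 1, "tz": 0, "turn": -0.5},
    {"gripper": 0.45, "tx": 0.4, "ty": 1, "tz": 0, "turn": -0.5},
    {"gripper": 0.45, "tx": 0.4, "ty": 1, "tz": 0, "turn": -0.5},
    {"gripper": 0.45, "tx": 0.4, "ty": 1, "tz": 0, "turn": -0.5},
  ],
)

```text
clock: 2.15
ee_pos: [403.8, -188.3, 262.8]
eef_rot: [180.0, -0.0, -6.2]
contact_force: [0.3, -0.7, -0.0]
finger_gap: 47.9
```

>>> drive_tool(
  plan=[
    {"gripper": 0.45, "tx": 0.4, "ty": 1, "tz": 0, "turn": -0.5},
    {"gripper": 0.45, "tx": 0.4, "ty": 1, "tz": 0, "turn": -0.5},
    {"gripper": 0.45, "tx": 0.4, "ty": 1, "tz": 0, "turn": -0.5},
    {"gripper": 0.45, "tx": 0.4, "ty": 1, "tz": 0, "turn": -0.5},
    {"gripper": 0.45, "tx": 0.4, "ty": 1, "tz": 0, "turn": 0},
  ],
)

```text
clock: 2.57
ee_pos: [453.9, -63.2, 262.8]
eef_rot: [180.0, -0.0, -16.1]
contact_force: [-0.4, -0.2, -0.6]
finger_gap: 47.7
```

>>> drive_tool(
  plan=[
    {"gripper": 0.45, "tx": 0.25, "ty": 1, "tz": -0.5, "turn": 0},
    {"gripper": 0.45, "tx": 0.25, "ty": 1, "tz": -0.5, "turn": 0},
    {"gripper": 0.45, "tx": 0.25, "ty": 1, "tz": -0.5, "turn": 0},
    {"gripper": 0.45, "tx": 0.25, "ty": 1, "tz": -0.5, "turn": 0},
    {"gripper": 0.45, "tx": 0.25, "ty": 1, "tz": -0.5, "turn": 0},
  ],
)

```text
clock: 2.98
ee_pos: [485.1, 61.8, 199.7]
eef_rot: [-180.0, -0.0, -16.0]
contact_force: [-0.1, -0.1, 0.1]
finger_gap: 48.0
```

>>> drive_tool(
  plan=[
    {"gripper": 0.45, "tx": 0.2, "ty": 1, "tz": -0.9, "turn": 0},
    {"gripper": 0.45, "tx": 0.2, "ty": 1, "tz": -0.9, "turn": 0},
    {"gripper": 0.45, "tx": 0, "ty": 0, "tz": -0.9, "turn": 0},
    {"gripper": 0.45},
  ],
)

```text
schema error: expected keys gripper, tx, ty, tz, turn
```

Run:
```python
from h import *
from fit import *
q=robot.sense();print(q['clock'],q['ee_pos'],q['eef_rot'])
y=np.radians(q['eef_rot'][2]);p=q['ee_pos'];c,s=np.cos(y),np.sin(y)
g=q['finger_gap']/2
for cam in('top','side'):
    save(cam,cam+'1.png')
    F,A,B=Z[cam];f,A,B=(3.5,190,110) if cam=='top' else (3.1,180,140)
    im=cv2.imread(f'pics/{cam}1.png')
    h,w=(170,200) if cam=='top' else (190,220)
    z=cv2.resize(im[B:B+h,A:A+w],None,fx=f,fy=f,interpolation=cv2.INTER_CUBIC)
    for sg in(1,-1):
        P=[]
        for dx,dy in((9.5,g),(9.5,g+15),(-9.5,g+15),(-9.5,g)):
            dy*=sg;P.append((p[0]+c*dx-s*dy,p[1]+s*dx+c*dy,p[2]))
        r=proj(cam,np.array(P));r=np.c_[(r[:,1]-A)*f,(r[:,0]-B)*f].astype(np.int32);cv2.polylines(z,[r],True,(0,0,255),1)
    cv2.imwrite(f'pics/{cam}1z.png',z)
```

```text
2.9833 [485.07450929  61.78998002 199.71440613] [-1.79994144e+02 -4.28949053e-02 -1.60357298e+01]
```

View pics/top1z.png

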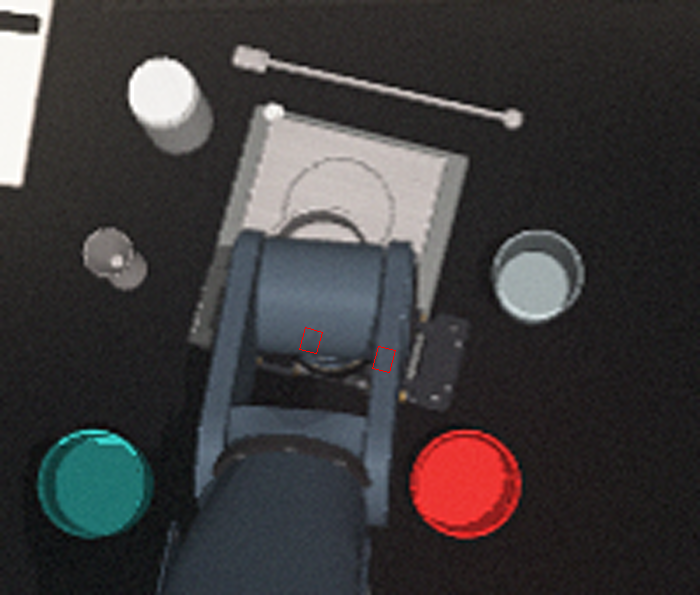

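View pics/side1z.png

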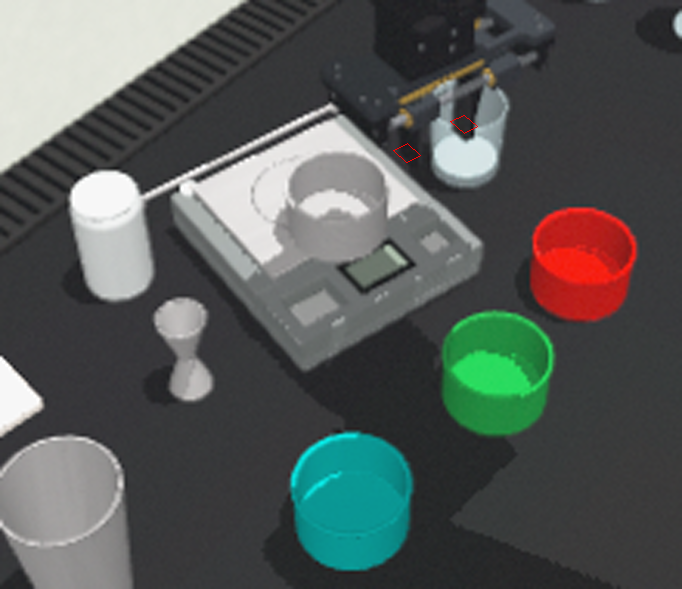

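>>> drive_tool(
  plan=[
    {"gripper": 0.45, "tx": 0.2, "ty": 1, "tz": -0.9, "turn": 0},
    {"gripper": 0.45, "tx": 0.2, "ty": 1, "tz": -0.9, "turn": 0},
    {"gripper": 0.45, "tx": 0, "ty": 0, "tz": -0.9, "turn": 0},
    {"gripper": 0.45, "tx": 0, "ty": 0, "tz": 0, "turn": 0},
  ],
)

```text
clock: 3.42
ee_pos: [492.3, 110.8, 129.7]
eef_rot: [179.9, 0.4, -15.9]
contact_force: [-1.0, 0.7, -0.5]
finger_gap: 47.8
```

```bash
cat > snap.py <<'E'
from h import *
import sys
from fit import Z
def fingers(q,z=None):
    y=np.radians(q['eef_rot'][2]);p=q['ee_pos'];c,s=np.cos(y),np.sin(y);g=q['finger_gap']/2;out=[]
    for sg in(1,-1):
        out.append(np.array([(p[0]+c*dx-s*dy*sg,p[1]+s*dx+c*dy*sg,p[2]) for dx,dy in((9.5,g),(9.5,g+15),(-9.5,g+15),(-9.5,g))]))
    return out
def snap(cam,n):
    q=robot.sense();save(cam,f'{cam}{n}.png');f,A,B=Z[cam]
    im=cv2.imread(f'pics/{cam}{n}.png');h,w=(170,200) if cam=='top' else (190,220)
    z=cv2.resize(im[B:B+h,A:A+w],None,fx=f,fy=f,interpolation=cv2.INTER_CUBIC)
    for P in fingers(q):
        r=proj(cam,P);r=np.c_[(r[:,1]-A)*f,(r[:,0]-B)*f].astype(np.int32);cv2.polylines(z,[r],True,(0,0,255),1)
    cv2.imwrite(f'pics/{cam}{n}z.png',z);print(q['clock'],q['ee_pos'],q['eef_rot'],q['contact_force'])
if __name__=='__main__':
    for c in sys.argv[2:]: snap(c,sys.argv[1])
E
python3 snap.py 2 side
```

```text
3.4167 [492.29974115 110.84453939 129.66061269] [179.87069367   0.38452166 -15.93735247] [-0.97192339  0.70627168 -0.45269895]
```

View pics/side2z.png

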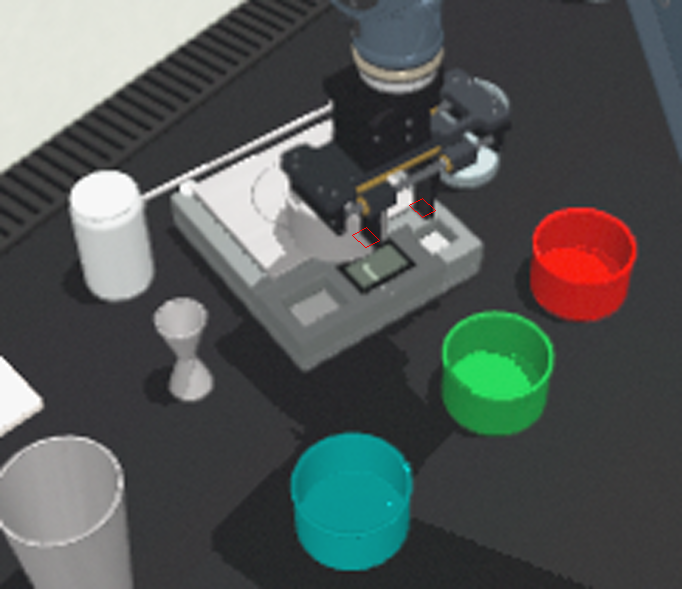

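>>> drive_tool(
  plan=[
    {"gripper": 0.45, "tx": 0.02, "ty": 0.1, "tz": -0.9, "turn": 0},
    {"gripper": 0.45, "tx": 0, "ty": 0, "tz": -0.9, "turn": 0},
    {"gripper": 0.45, "tx": 0, "ty": 0, "tz": -0.75, "turn": 0},
    {"gripper": 0.45, "tx": 0, "ty": 0, "tz": 0, "turn": 0},
  ],
)

```text
clock: 3.8
ee_pos: [494.2, 111.8, 67.7]
eef_rot: [179.9, 0.2, -16.1]
contact_force: [-0.9, -0.0, -0.5]
finger_gap: 47.7
```

```bash
python3 snap.py 3 side
```

```text
3.8 [494.23921839 111.8357352   67.72088178] [179.92734902   0.19787517 -16.12042326] [-0.88215134 -0.04687642 -0.50316884]
```

View pics/side3z.png

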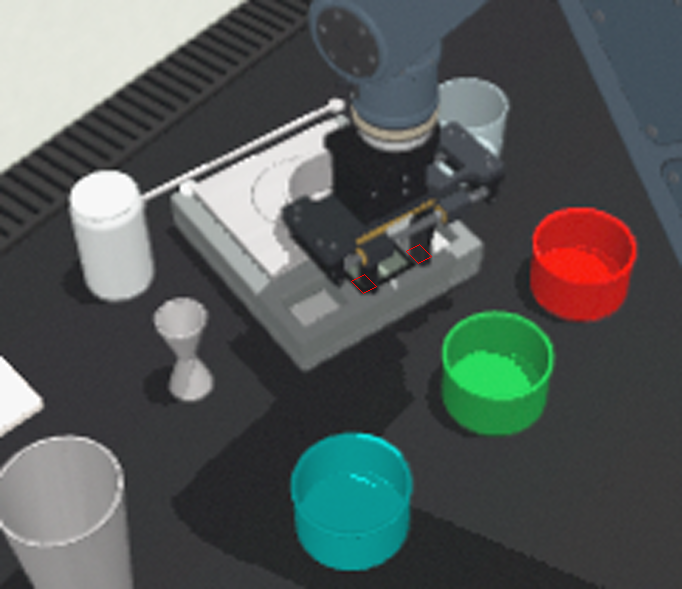

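>>> drive_tool(
  plan=[
    {"gripper": 0.45, "tx": 0.24, "ty": -0.06, "tz": 0, "turn": 0},
    {"gripper": 0.45, "tx": 0.24, "ty": -0.06, "tz": 0, "turn": 0},
    {"gripper": 0.45, "tx": 0.24, "ty": -0.06, "tz": 0, "turn": 0},
    {"gripper": 0.45, "tx": 0.15, "ty": -0.04, "tz": 0, "turn": 0},
    {"gripper": 0.45, "tx": 0.15, "ty": -0.04, "tz": 0, "turn": 0},
  ],
)

```text
clock: 4.27
ee_pos: [522.2, 106.2, 69.7]
eef_rot: [-180.0, -0.1, -16.1]
contact_force: [-0.6, 0.7, -0.1]
finger_gap: 47.9
```

>>> drive_tool(
  plan=[
    {"gripper": 0.45, "tx": 0.15, "ty": -0.04, "tz": 0, "turn": 0},
    {"gripper": 0.45, "tx": 0.15, "ty": -0.04, "tz": 0, "turn": 0},
    {"gripper": 0.45, "tx": 0.15, "ty": -0.04, "tz": 0, "turn": 0},
    {"gripper": 0.45, "tx": 0.15, "ty": -0.04, "tz": 0, "turn": 0},
    {"gripper": 0.45, "tx": 0.15, "ty": -0.04, "tz": 0, "turn": 0},
  ],
)

```text
clock: 4.68
ee_pos: [538.4, 101.7, 68.6]
eef_rot: [180.0, 0.2, -16.0]
contact_force: [-2.9, 0.4, 2.4]
finger_gap: 47.7
```

```bash
python3 snap.py 4 side
```

```text
4.6833 [538.40700326 101.66041486  68.59546437] [ 1.79966097e+02  1.66858748e-01 -1.60353155e+01] [-2.93867594  0.40896622  2.41580845]
```

View pics/side4z.png

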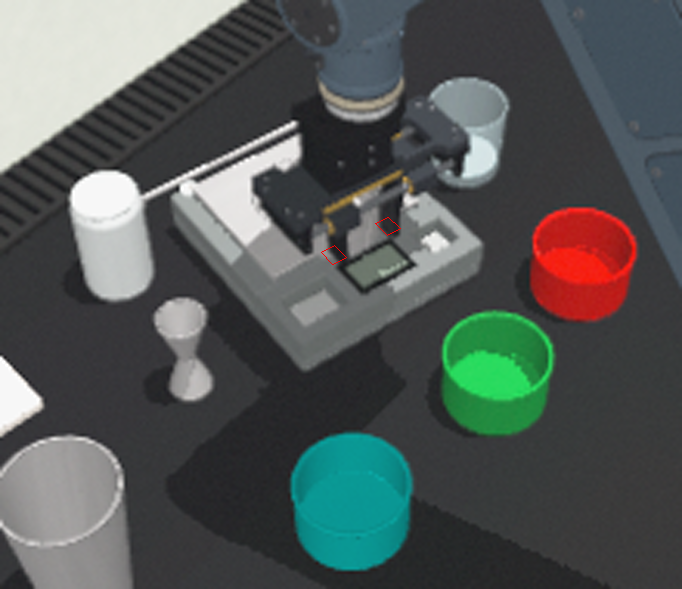

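```bash
python3 snap.py 5 top
python3 - <<'E'
import cv2
im=cv2.imread('pics/side4.png')[170:250,230:330]
cv2.imwrite('pics/side4y.png',cv2.resize(im,None,fx=7,fy=7,interpolation=cv2.INTER_CUBIC))
E
```

```text
4.7333 [540.01662088 101.33886328  68.71334133] [ 1.79995215e+02  6.86300293e-03 -1.60412447e+01] [-0.37019876  0.43265556 -1.27214479]
```

View pics/side4y.png

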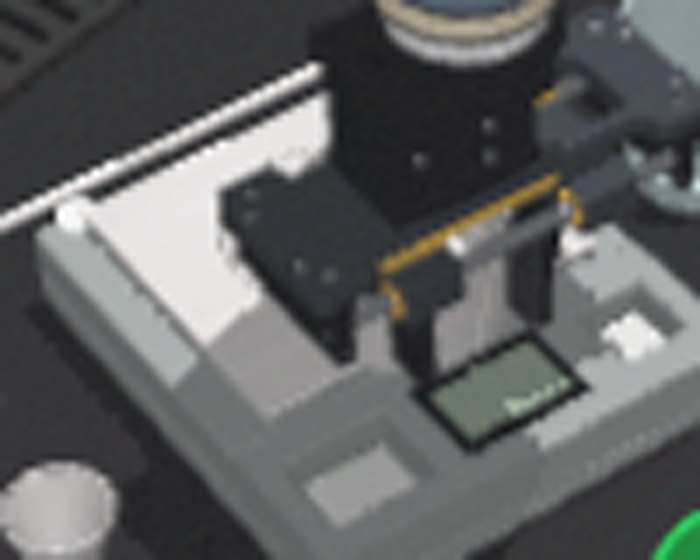

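View pics/top5z.png

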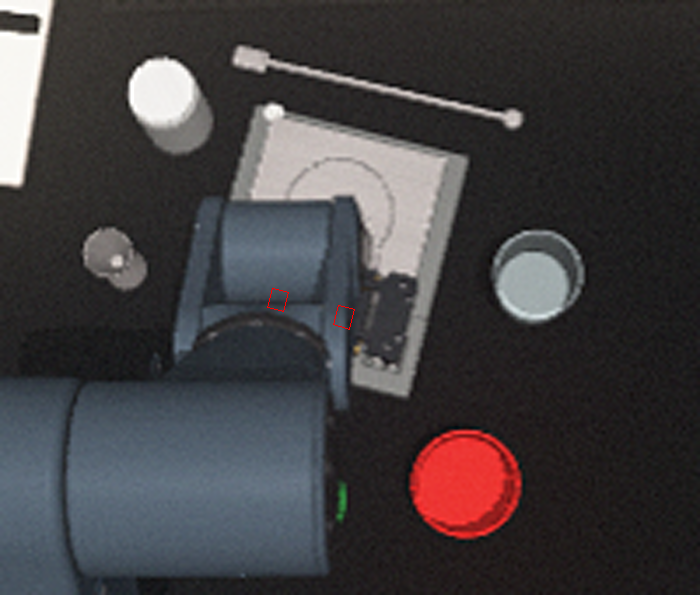

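>>> drive_tool(
  plan=[
    {"gripper": 0.45, "tx": 0.15, "ty": -0.045, "tz": 0, "turn": 0},
    {"gripper": 0.45, "tx": 0.15, "ty": -0.045, "tz": 0, "turn": 0},
    {"gripper": 0.45, "tx": 0.15, "ty": -0.045, "tz": 0, "turn": 0},
    {"gripper": 0.45, "tx": 0.15, "ty": -0.045, "tz": 0, "turn": 0},
    {"gripper": 0.45, "tx": 0.15, "ty": -0.045, "tz": 0, "turn": 0},
  ],
)

```text
clock: 5.2
ee_pos: [558.9, 95.7, 68.7]
eef_rot: [-180.0, -0.0, -16.0]
contact_force: [-0.2, 0.7, -1.0]
finger_gap: 47.6
```

>>> drive_tool(
  plan=[
    {"gripper": 0.45, "tx": 0.15, "ty": -0.045, "tz": 0, "turn": 0},
    {"gripper": 0.45, "tx": 0.15, "ty": -0.045, "tz": 0, "turn": 0},
    {"gripper": 0.45, "tx": 0.13, "ty": -0.04, "tz": 0, "turn": 0},
    {"gripper": 0.45, "tx": 0.1, "ty": -0.03, "tz": 0, "turn": 0},
    {"gripper": 0.45, "tx": 0.06, "ty": -0.02, "tz": 0, "turn": 0},
  ],
)

```text
clock: 5.62
ee_pos: [573.5, 91.2, 68.8]
eef_rot: [-180.0, -0.0, -16.0]
contact_force: [-1.4, 0.8, -0.3]
finger_gap: 48.2
```

```bash
python3 snap.py 6 side top
```

```text
5.6167 [573.48061623  91.24231324  68.78738943] [-1.79995660e+02 -1.89314228e-02 -1.60447771e+01] [-1.42063622  0.79486167 -0.2761272 ]
5.6667 [573.74105885  91.15948698  68.830999  ] [-1.79990861e+02 -4.59189559e-02 -1.60503529e+01] [-0.71573513  0.12632379 -0.96330167]
```

View pics/side6z.png

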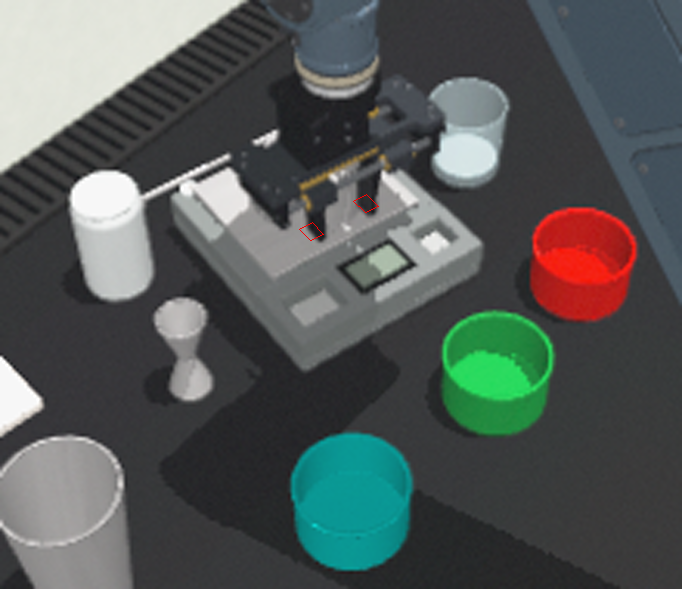

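>>> drive_tool(
  plan=[
    {"gripper": 0.45, "tx": 0.1, "ty": -0.03, "tz": 0, "turn": 0},
    {"gripper": 0.45, "tx": 0.08, "ty": -0.02, "tz": 0, "turn": 0},
    {"gripper": 0.45, "tx": 0.06, "ty": -0.02, "tz": 0, "turn": 0},
    {"gripper": 0.45, "tx": 0, "ty": 0, "tz": 0, "turn": 0},
  ],
)

```text
clock: 6.05
ee_pos: [579.5, 89.5, 68.9]
eef_rot: [-180.0, -0.0, -16.0]
contact_force: [-0.2, 1.0, 0.3]
finger_gap: 47.9
```

>>> drive_tool(
  plan=[
    {"gripper": 0.45, "tx": -0.3, "ty": 0.09, "tz": 0, "turn": 0},
    {"gripper": 0.45, "tx": -0.6, "ty": 0.18, "tz": 0, "turn": 0},
    {"gripper": 0.45, "tx": -0.8, "ty": 0.24, "tz": 0, "turn": 0},
    {"gripper": 0.45, "tx": -0.8, "ty": 0.24, "tz": 0.4, "turn": 0},
    {"gripper": 0.45, "tx": -0.3, "ty": -0.3, "tz": 1, "turn": 0},
  ],
)

```text
clock: 6.47
ee_pos: [502.5, 102.5, 101.4]
eef_rot: [179.9, 0.6, -15.9]
contact_force: [-0.0, -0.5, 0.1]
finger_gap: 47.6
```

>>> drive_tool(
  plan=[
    {"gripper": 0.45, "tx": -0.3, "ty": -0.8, "tz": 1, "turn": 0},
    {"gripper": 0.45, "tx": -0.3, "ty": -1, "tz": 1, "turn": 0},
    {"gripper": 0.45, "tx": -0.2, "ty": -1, "tz": 0.5, "turn": 0},
    {"gripper": 0.45, "tx": -0.2, "ty": -1, "tz": 0.5, "turn": 0},
    {"gripper": 0.45, "tx": 0, "ty": -1, "tz": 0, "turn": 0},
  ],
)

```text
clock: 6.88
ee_pos: [484.3, -20.1, 181.4]
eef_rot: [180.0, -0.3, -16.0]
contact_force: [0.2, -0.6, -0.1]
finger_gap: 47.7
```

```bash
python3 snap.py 7 side top
```

```text
6.8833 [484.33623587 -20.10993793 181.43145917] [179.99729016  -0.31504006 -15.99720261] [ 0.2066867  -0.64317264 -0.05688693]
6.9333 [485.41978615 -24.19070626 180.65017091] [179.83757998  -0.39191276 -16.12194951] [ 0.29418608 -2.22106417 -0.68940921]
```

View pics/side7z.png

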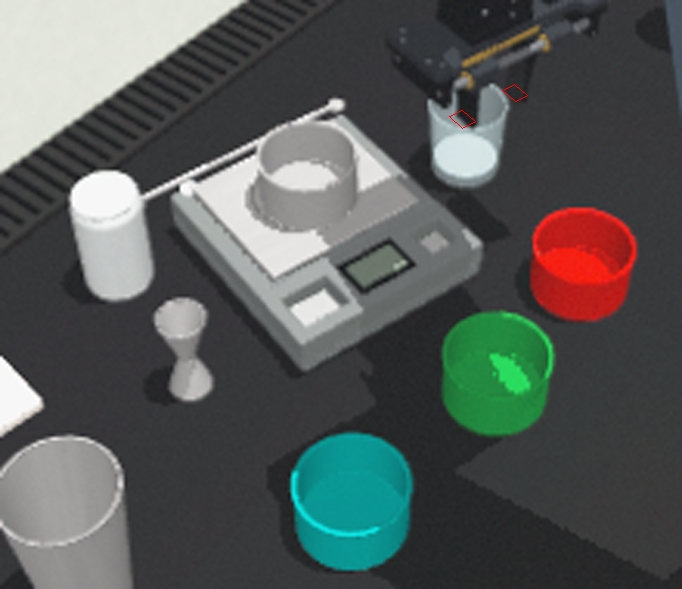

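View pics/top7z.png

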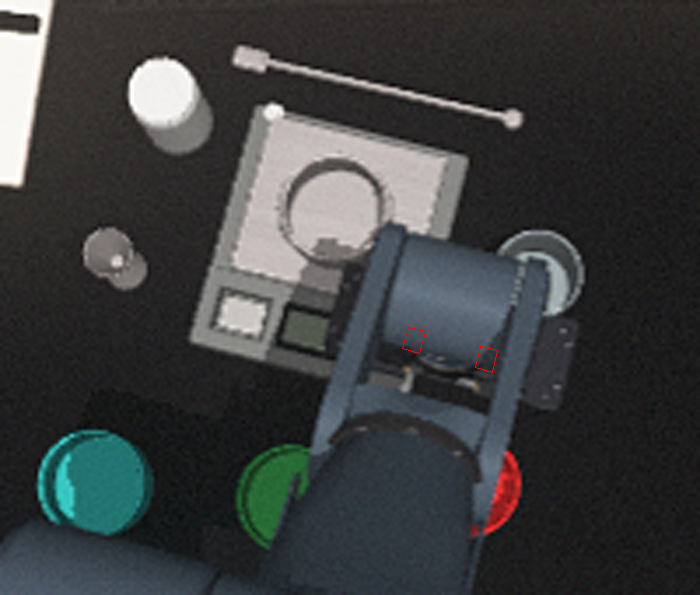

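```bash
cat > ov.py <<'E'
from h import *
from fit import Z,S2W
import sys
n=sys.argv[1]; dx,dy=map(float,sys.argv[2:4])
s=np.array([600.5,83.3,np.radians(-15.7)]);th=np.linspace(0,2*np.pi,80)
for cam in ('top','side'):
    f,A,B=Z[cam];im=cv2.imread(f'pics/{cam}{n}.png')
    c0=proj(cam,S2W(s,(33,0,80)))[0];a,b=int(c0[1]-40),int(c0[0]-35);F=8
    z=cv2.resize(im[b:b+70,a:a+80],None,fx=F,fy=F,interpolation=cv2.INTER_CUBIC)
    # side correction: measured offset of side camera (px) from scale fit
    off=np.zeros(2)
    if cam=='side':
        from fit import obs,px
        off=np.mean([px(c,*uv)-proj(c,S2W(s,P))[0] for c,uv,P in obs if c=='side'],0);print('off',off)
    def dr(P,col):
        q=proj(cam,P)+off;q=np.c_[(q[:,1]-a+.5)*F,(q[:,0]-b+.5)*F].astype(np.int32);cv2.polylines(z,[q],True,col,1)
    dr(S2W(s,np.c_[33+dx+49.5*np.cos(th),dy+49.5*np.sin(th),114+0*th]),(0,255,0))
    dr(S2W(s,np.c_[33+dx+48*np.cos(th),dy+48*np.sin(th),58+0*th]),(0,255,255))
    dr(S2W(s,[(-42,-85,58),(108,-85,58),(108,85,58),(-42,85,58)]),(0,0,255))
    cv2.imwrite(f'pics/{cam}{n}ov.png',z)
E
python3 ov.py 7 0 0
```

```text
off [1.88236132 0.11259961]
```

View pics/top7ov.png

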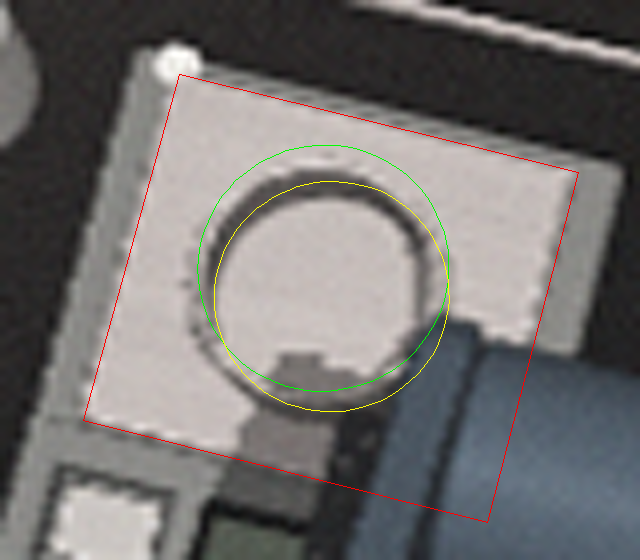

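View pics/side7ov.png

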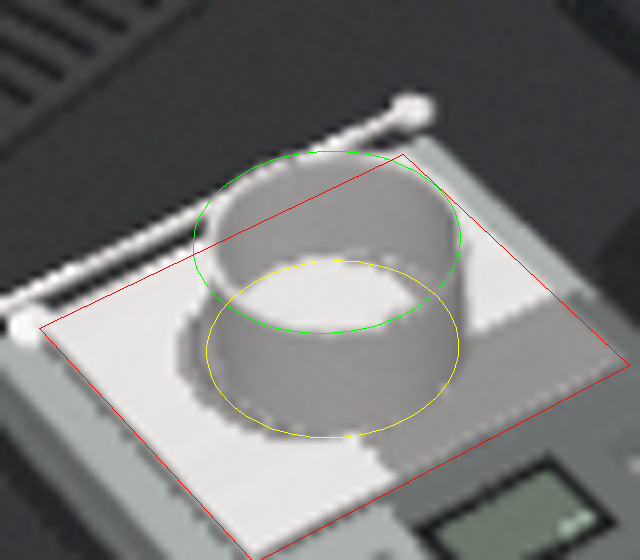

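>>> drive_tool(
  plan=[
    {"gripper": 1, "tx": 0.3, "ty": 0.9, "tz": 0, "turn": 0},
    {"gripper": 1, "tx": 0.3, "ty": 1, "tz": 0, "turn": 0},
    {"gripper": 1, "tx": 0.3, "ty": 1, "tz": 0, "turn": 0},
    {"gripper": 1, "tx": 0.3, "ty": 1, "tz": 0, "turn": 0},
    {"gripper": 1, "tx": 0.3, "ty": 1, "tz": 0, "turn": 0},
  ],
)

```text
clock: 7.4
ee_pos: [521.2, 105.3, 178.5]
eef_rot: [-180.0, 0.0, -16.0]
contact_force: [-0.1, -0.4, -0.1]
finger_gap: 22.3
```

>>> drive_tool(
  plan=[
    {"gripper": 1, "tx": 0.3, "ty": 1, "tz": 0, "turn": 0},
    {"gripper": 1, "tx": 0.3, "ty": 1, "tz": 0, "turn": 0},
    {"gripper": 1, "tx": 0.1, "ty": 0.6, "tz": -0.8, "turn": 0},
    {"gripper": 1, "tx": 0, "ty": 0, "tz": -1, "turn": 0},
    {"gripper": 1, "tx": 0, "ty": 0, "tz": 0, "turn": 0},
  ],
)

```text
clock: 7.82
ee_pos: [535.2, 169.9, 129.8]
eef_rot: [179.8, 0.5, -15.9]
contact_force: [-1.4, -0.1, -1.5]
finger_gap: 0.8
```

```bash
python3 snap.py 8 side
```

```text
7.8167 [535.22747797 169.86216616 129.79999582] [179.82322319   0.45961664 -15.89210465] [-1.40598732 -0.05679676 -1.47675811]
```

View pics/side8z.png

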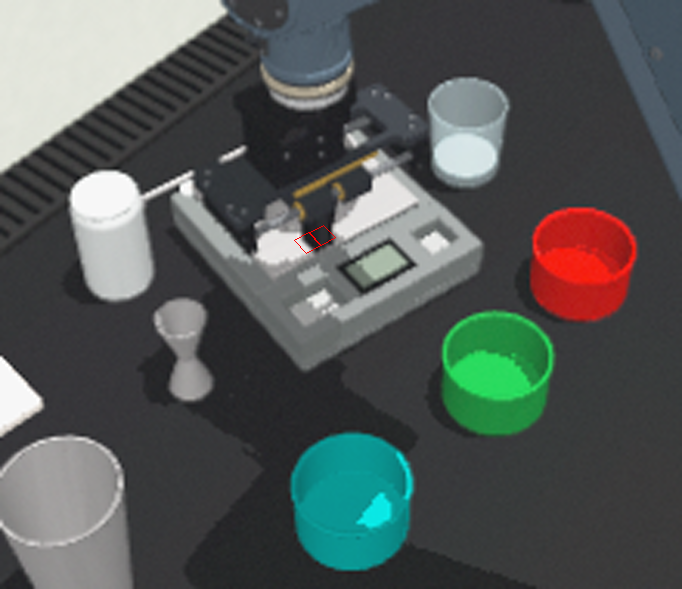

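>>> drive_tool(
  plan=[
    {"gripper": 1, "tx": 0.1, "ty": -0.06, "tz": -0.8, "turn": 0},
    {"gripper": 1, "tx": 0, "ty": 0, "tz": -0.8, "turn": 0},
    {"gripper": 1, "tx": 0, "ty": 0, "tz": -0.8, "turn": 0},
    {"gripper": 1, "tx": 0, "ty": 0, "tz": 0, "turn": 0},
    {"gripper": 1, "tx": 0, "ty": 0, "tz": 0, "turn": 0},
  ],
)

```text
clock: 8.28
ee_pos: [541.2, 166.6, 74.1]
eef_rot: [180.0, 0.1, -16.1]
contact_force: [0.3, 0.4, 0.7]
finger_gap: 0.7
```

```bash
python3 snap.py 9 side top
python3 - <<'E'
import cv2
im=cv2.imread('pics/side9.png')[190:260,230:320]
cv2.imwrite('pics/side9y.png',cv2.resize(im,None,fx=7,fy=7,interpolation=cv2.INTER_CUBIC))
E
```

```text
8.2833 [541.18767898 166.56716576  74.06947659] [ 1.79976904e+02  5.97945777e-02 -1.60810591e+01] [0.26527574 0.40914852 0.74467152]
8.3333 [542.08111842 166.70652056  74.89533341] [-1.79973801e+02 -6.54830293e-02 -1.60702528e+01] [-0.56578812  0.78880905  0.05247804]
```

View pics/side9y.png

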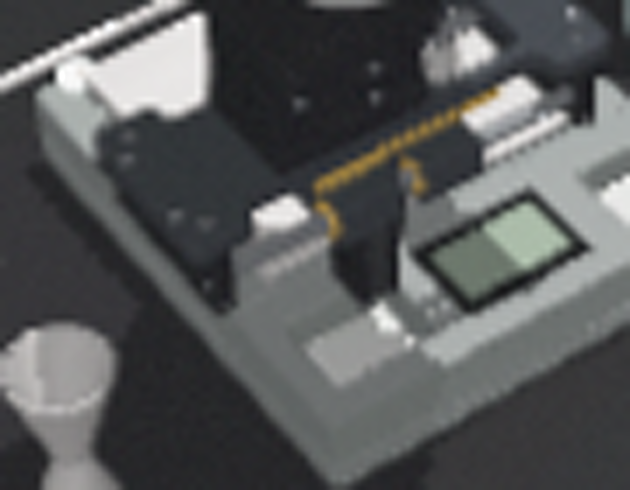

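View pics/top9z.png

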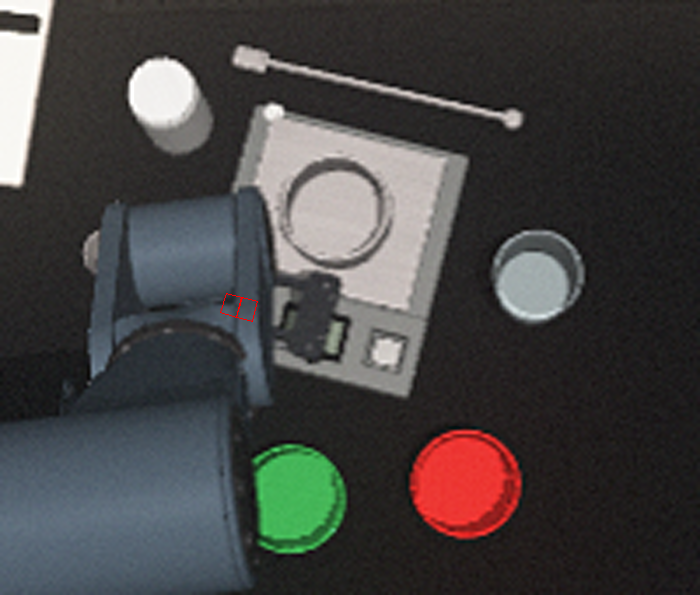

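>>> drive_tool(
  plan=[
    {"gripper": 1, "tx": -0.08, "ty": 0.04, "tz": -0.5, "turn": 0},
    {"gripper": 1, "tx": 0, "ty": 0, "tz": -0.4, "turn": 0},
    {"gripper": 1, "tx": 0, "ty": 0, "tz": 0, "turn": 0},
    {"gripper": 1, "tx": 0, "ty": 0, "tz": 0, "turn": 0},
  ],
)

```text
clock: 8.72
ee_pos: [539.5, 167.8, 51.6]
eef_rot: [180.0, 0.0, -16.0]
contact_force: [-0.2, 0.6, -0.8]
finger_gap: 0.3
```

```bash
python3 snap.py 10 side
python3 - <<'E'
import cv2
im=cv2.imread('pics/side10.png')[190:260,230:320]
cv2.imwrite('pics/side10y.png',cv2.resize(im,None,fx=7,fy=7,interpolation=cv2.INTER_CUBIC))
E
```

```text
8.7167 [539.50789505 167.84334326  51.5796083 ] [ 1.79997687e+02  4.45864868e-03 -1.60426682e+01] [-0.19696512  0.60357876 -0.75135769]
```

View pics/side10y.png

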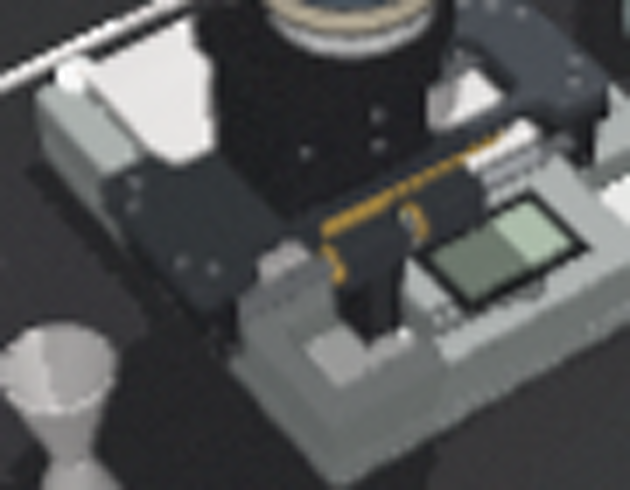

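>>> drive_tool(
  plan=[
    {"gripper": 1, "tx": 0, "ty": 0, "tz": -0.2, "turn": 0},
    {"gripper": 1, "tx": 0, "ty": 0, "tz": -0.2, "turn": 0},
    {"gripper": 1, "tx": 0, "ty": 0, "tz": -0.1, "turn": 0},
    {"gripper": 1, "tx": 0, "ty": 0, "tz": 0, "turn": 0},
  ],
)

```text
clock: 9.1
ee_pos: [538.9, 167.8, 38.1]
eef_rot: [180.0, 0.1, -16.0]
contact_force: [0.1, -0.2, 0.1]
finger_gap: 0.6
```

```bash
python3 snap.py 11 side
python3 - <<'E'
import cv2
im=cv2.imread('pics/side11.png')[190:260,230:320]
cv2.imwrite('pics/side11y.png',cv2.resize(im,None,fx=7,fy=7,interpolation=cv2.INTER_CUBIC))
E
```

```text
9.1 [538.94936894 167.79986924  38.07463861] [ 1.79968241e+02  8.01745742e-02 -1.60441542e+01] [ 0.07845141 -0.21388808  0.0591521 ]
```

View pics/side11y.png

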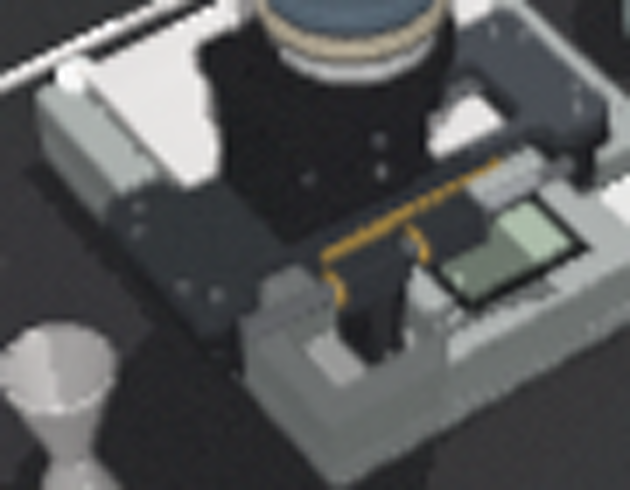

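>>> drive_tool(
  plan=[
    {"gripper": 1, "tx": 0, "ty": 0, "tz": -0.1, "turn": 0},
    {"gripper": 1, "tx": 0, "ty": 0, "tz": -0.1, "turn": 0},
    {"gripper": 1, "tx": 0, "ty": 0, "tz": -0.08, "turn": 0},
    {"gripper": 1, "tx": 0, "ty": 0, "tz": 0, "turn": 0},
    {"gripper": 1, "tx": 0, "ty": 0, "tz": 0, "turn": 0},
  ],
)

```text
clock: 9.57
ee_pos: [539.8, 167.9, 32.1]
eef_rot: [-180.0, -0.0, -16.0]
contact_force: [0.2, 0.2, 4.4]
finger_gap: 0.5
```

>>> drive_tool(
  plan=[
    {"gripper": 1, "tx": 0, "ty": 0, "tz": -0.08, "turn": 0},
    {"gripper": 1, "tx": 0, "ty": 0, "tz": -0.04, "turn": 0},
    {"gripper": 1, "tx": 0, "ty": 0, "tz": 0, "turn": 0},
    {"gripper": 1, "tx": 0, "ty": 0, "tz": 0, "turn": 0},
  ],
)

```text
clock: 9.9
ee_pos: [539.8, 167.9, 31.2]
eef_rot: [-180.0, -0.1, -16.0]
contact_force: [-2.9, 0.4, 17.7]
finger_gap: 0.2
```

>>> drive_tool(
  plan=[
    {"gripper": 1, "tx": 0, "ty": 0, "tz": 0.2, "turn": 0},
    {"gripper": 1, "tx": 0, "ty": 0, "tz": 0.3, "turn": 0},
    {"gripper": 1, "tx": 0, "ty": 0, "tz": 0.5, "turn": 0},
    {"gripper": 1, "tx": 0, "ty": 0, "tz": 0.7, "turn": 0},
    {"gripper": 1, "tx": 0, "ty": 0, "tz": 0.9, "turn": 0},
  ],
)

```text
clock: 10.32
ee_pos: [537.9, 167.6, 93.1]
eef_rot: [179.9, 0.2, -16.0]
contact_force: [0.4, 0.5, -0.7]
finger_gap: 0.3
```

>>> drive_tool(
  plan=[
    {"gripper": 1, "tx": -0.2, "ty": 0, "tz": 1, "turn": 0},
    {"gripper": 1, "tx": -0.4, "ty": -0.5, "tz": 1, "turn": 0},
    {"gripper": 1, "tx": -0.3, "ty": -1, "tz": 1, "turn": 0},
    {"gripper": 1, "tx": -0.3, "ty": -1, "tz": 0.5, "turn": 0},
    {"gripper": 1, "tx": -0.3, "ty": -1, "tz": 0.5, "turn": 0},
  ],
)

```text
clock: 10.73
ee_pos: [501.5, 79.8, 195.1]
eef_rot: [-180.0, -0.1, -16.0]
contact_force: [1.4, -0.7, -0.7]
finger_gap: 0.3
```

>>> drive_tool(
  plan=[
    {"gripper": 1, "tx": -0.2, "ty": -1, "tz": 0.3, "turn": 0},
    {"gripper": 1, "tx": -0.2, "ty": -1, "tz": 0, "turn": 0},
    {"gripper": 1, "tx": -0.1, "ty": -1, "tz": 0, "turn": 0},
    {"gripper": 1, "tx": 0, "ty": -1, "tz": 0, "turn": 0},
    {"gripper": 1, "tx": 0, "ty": -1, "tz": 0, "turn": 0},
  ],
)

```text
clock: 11.15
ee_pos: [488.6, -45.6, 201.3]
eef_rot: [-180.0, 0.1, -16.0]
contact_force: [-0.2, 0.0, -0.0]
finger_gap: 0.4
```

>>> drive_tool(
  plan=[
    {"gripper": 1, "tx": 0, "ty": -1, "tz": 0, "turn": 0},
    {"gripper": 1, "tx": 0, "ty": -1, "tz": 0, "turn": 0},
    {"gripper": 1, "tx": 0, "ty": -1, "tz": 0, "turn": 0},
    {"gripper": 1, "tx": 0, "ty": -0.5, "tz": 0, "turn": 0},
    {"gripper": 1, "tx": 0, "ty": 0, "tz": 0, "turn": 0},
  ],
)

```text
clock: 11.57
ee_pos: [489.8, -134.5, 201.2]
eef_rot: [180.0, -0.0, -16.2]
contact_force: [-0.4, 0.1, -0.6]
finger_gap: 0.8
```

```bash
python3 snap.py 12 side top; python3 ov.py 12 0 0
```

```text
11.5667 [ 489.76334444 -134.46602894  201.20617649] [ 1.79969238e+02 -3.77694445e-02 -1.62347172e+01] [-0.35559905  0.11177482 -0.55777532]
11.6167 [ 489.25194602 -132.62417402  201.0560011 ] [-1.79960737e+02  4.28058279e-02 -1.61862235e+01] [-0.67268921  0.46953302 -0.8468977 ]
off [1.88236132 0.11259961]
```

View pics/top12ov.png

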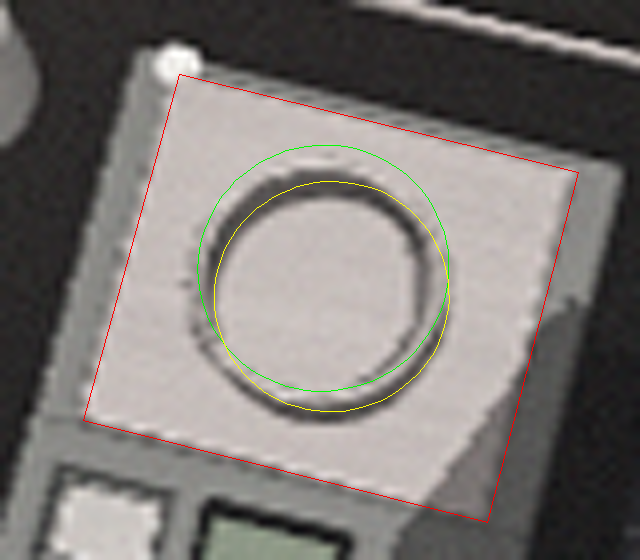

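View pics/side12z.png

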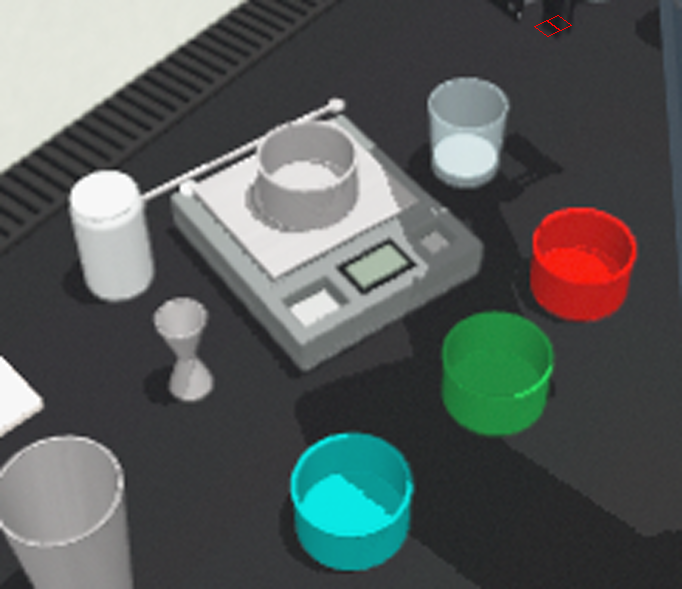

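View pics/top12.png

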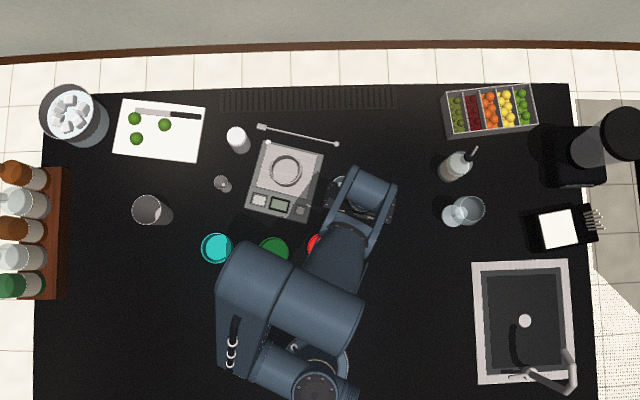

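Run:
```python
from h import *
a=cv2.imread('pics/side0.png').astype(int);b=cv2.imread('pics/side12.png').astype(int)
for n,(r0,r1,c0,c1) in {'can':(190,240,200,235),'tare':(222,245,268,296),'tumbler':(165,200,315,346)}.items():
    print(n,np.abs(a-b)[r0:r1,c0:c1].mean().round(1))
print(job.job_done())
```

```text
can 0.9
tare 7.1
tumbler 1.7
the job is handed in; nothing more can be done
None
```

I slid the cup back to about the middle of the pan, pressed the tare key fully home and let it come up, then handed the job in at about 11.7 s on the robot's clock.

**Cup:** I pushed it back with two part-open fingers, without gripping, lifting or tipping it. The last top picture puts it about 3 mm short of the pan's middle and 1–2 mm to the left. The side picture and the finger positions gave about 2 mm short. I left that small offset alone.

**Tare key:** With the fingers shut, I reached into the well and pressed. The fingertip stopped at 31.2 mm, where the key should be fully home (31 mm). The force rose from 4.4 N to 17.7 N, so the key was on its stop. I then lifted straight out.

**Checks that disagreed or are uncertain:**
- **Camera mismatch:** the side camera's position for the scale was about 5 mm off the top camera's in both x and y. The fingertips showed a similar offset in the side picture, so I used the top camera.
- **Key return:** I judged it from the picture alone; its area differs by 7.1 grey levels from the start picture. I put that down to lighting because the key looks as it did before.
- **Rest of the counter:** the can and tumbler areas match the start picture (0.9 and 1.7 grey levels). The other items I only looked over, and they seem unmoved. The arm covered part of the red and green cups in the last top picture, but both show in the side one. I never went near the power key, though it was in shadow in the last picture.

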